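# Sweep the loose housings into the bay

### The arm

A 6-joint arm with a two-finger parallel gripper is mounted at the origin on the work surface; the furniture and walls round the work are solid. World frame = base frame: x ahead of the robot, y to its left, z up, the work surface at z = 0. Lengths are in mm, angles in rad, forces in N, time in s.
With the tool pointing down it reaches from about 350 to 975 mm from the base axis. Payload 7.1 kg.
Tool frame: the origin (TCP) lies at the very end of the fingers, on their centre line; the grasp point (between the pads) lies 19 mm behind it; z points along the fingers, y is the line along which they close (so a half turn about z gives the same grasp; the last joint's range is limited). The gripper opens to 88 mm and grips with 3 to 60 N. Pads are 20 mm wide; open, the fingers measure 115 mm over their backs; the gripper's body (75 mm by 178 mm) begins 61 mm behind the grasp point.
Start: joints at [1.132, 0.423, 1.63, -0, 1.089, -0.019], TCP at [254.704, 570.728, 182.975] pointing down, gripper open.
Joint ranges: [-3, 3], [-0.9, 2.11], [0.09, 2.58], [-1.31, 4.45], [0.11, 2.69], [-2.54, 2.54]. Speed limits (rad/s): [2.39, 2.39, 3.01, 3.14, 3.14, 3.14].

### API

Orientations are given as a unit quaternion [x, y, z, w].
In Python, from plant import robot gives the robot as it stands.
- The arm moves only by the shell command python3 -m inch 'ROWS'. ROWS is JSON, a list of rows, each a list of 3 entries, a list of its own where there are three numbers: the shift along the world's x, y, z in mm, then the turn, a rotation vector about the world's x, y, z in degrees, then the opening, from -1 (shut) to 1 (fully open). A call has 1 to 20 rows; each row shifts and turns the commanded pose from where the row before left it; what a row does not reach is not made up. A row lasts 1/10 s, in which the tool goes at most 50 mm and 8.59 degrees, less where a joint would pass 70% of its speed; a pose out of reach is approached as far as the arm can. A call is refused whole if a number of a shift passes 50 or a number of a turn 8.59, either way. A call with a gripper value outside its range is refused whole. The fingers move at their own pace and stop on an object; the grip force is fixed at half the most. Time passes only in rows, so rows that do not move let the fingers close. It gives the time, the measured TCP pose, the force, the opening and the grip force at its end, in the units of the state.
- robot.state(): the state, without advancing time (a new reading comes with each control period).
- robot.read_camera(name): name is "scene" or "top"; returns the picture (480x640x3 uint8, blue, green, red); there is no depth.
- robot.camera_model(name): a dict with "fx", "fy", "cx", "cy" (pixels), "rvec" (rotation vector, rad) and "tvec" (3), from world to camera coordinates, as OpenCV has them. Camera axes: x right, y down, z forward; pixel columns grow to the right and rows downward; lengths in mm; the calibration is good to about 2 mm. A picture is of the moment at which its call begins. camera_model takes no time and is no camera call.
- robot.close_job(): hands the job in; it is judged then, once.
The state is a dict: "clock": time; "joints": joint angles; "qvel": joint speeds; "joint_torque": joint torques, N m; "tool_pos": TCP position; "tcp_rot": TCP orientation; "wrist_force": force on the tool from outside, world axes, zero at the start; "wrist_torque": the same for the moment, N m; "finger_gap": opening from 0.0 (shut) to 1.0 (fully open); "finger_force": force on a finger pad.
Only numpy, scipy, OpenCV 4.12 (cv2) and the standard library are available. Lean on these libraries where they do the work, as an engineer would, in place of code of your own. Each camera call takes 0.05 s, during which the arm holds its last target. There are 200 camera calls.

### The job

Clear the line: with the fingertips, sweep the three loose violet housings across the bench into the open-fronted metal bay, until all three lie flat wholly inside it. Only push them along the bench top; do not pick them up or tip them. Leave the white dome cap that stands among them, and the steel cup and label roll near by, where they are.

Things in the scene. Friction and masses are not known exactly. Their poses are not given: they have to be found in the camera images.
- housing_1: translucent violet housing lying flat, mouth up: a low round body 40 mm across and 22 mm high with a small black tap that sticks out to about 31 mm from the centre (the tap meets no resistance: only the round body, 19 mm radius, touches things). Loose, about 30 g. Origin at the centre of its underside, z up
- housing_2: translucent violet housing lying flat, mouth up: a low round body 40 mm across and 22 mm high with a small black tap that sticks out to about 31 mm from the centre (the tap meets no resistance: only the round body, 19 mm radius, touches things). Loose, about 30 g. Origin at the centre of its underside, z up
- housing_3: translucent violet housing lying flat, mouth up: a low round body 40 mm across and 22 mm high with a small black tap that sticks out to about 31 mm from the centre (the tap meets no resistance: only the round body, 19 mm radius, touches things). Loose, about 30 g. Origin at the centre of its underside, z up
- bay: low three-sided bare-metal frame screwed to the bench top, with no floor (the bench is its floor). Origin on the bench at the centre of the inside; inside it measures 200 mm along its x axis and 120 mm along its y axis; walls 8 mm thick and 30 mm high stand at its +x, -x and +y sides; its -y side is fully open, with no lip. Fixed; small screw tabs 3 mm high lie outside the walls
- bay_mouth (a point): middle of the bay's open side, on the bench, 60 mm along -y from the bay's origin; axes as the bay's (y points into the bay)
- dome_cap: white dome cap, round, 37 mm across and 34 mm high, loose among the housings, to be left alone. Origin at the centre of its underside, z up
- seal_cup: empty round steel cup, 60 mm across and 34 mm high, loose, to be left alone. Origin at the centre of its underside
- label_roll: roll of white labels lying flat, 76 mm across and 41 mm high, loose, to be left alone. Origin at the centre of its underside

How it is judged:
By the outcome, as a careful person would: the job done as asked, in the order asked, and still so for the second after the job is handed in, with the robot touching nothing.
It also fails if it takes over 72 s, if anything falls off the work surface, if the arm or the gripper's body presses on something with over 40 N, if the wrist force passes 120 N, or if a joint passes its speed limit or range.

## Working session

There is one attempt and no reset: what is moved stays moved. The work goes in short steps, Python scripts to look and compute and a shell command to move; the robot and the scene stay as the last step left them, time stands still between calls to the robot, and variables do not carry over. Pictures are saved under pics/ and viewed, at most 10 in all, crops included, and the job is handed in when it is done.

```bash
mkdir -p pics; python3 - <<'E'
from plant import robot
import cv2
for n in("top","scene"):
    cv2.imwrite(f"pics/{n}0.png",robot.read_camera(n)); print(robot.camera_model(n))
print(robot.state())
E
```

```text
{'fx': 576.6754992708394, 'fy': 576.6754992708394, 'cx': 316.78967277948476, 'cy': 237.9447989520085, 'rvec': array([ 2.15483407, -2.1021554 ,  0.22752204]), 'tvec': array([ -28.84379701,  517.09715069, 1091.58872001])}
{'fx': 539.1095933984834, 'fy': 539.1095933984834, 'cx': 317.78456044095236, 'cy': 235.80617291619728, 'rvec': array([ 2.02869239, -0.62205911,  0.37794621]), 'tvec': array([-445.17630374,  170.85681791,  758.20040085])}
{'clock': 0.1, 'joints': array([ 1.13198133e+00,  4.23764121e-01,  1.63062385e+00, -2.49931890e-05,
        1.08859880e+00, -1.89782880e-02]), 'qvel': array([-1.31105676e-03,  7.13306479e-05, -1.86780484e-03,  7.27085678e-04,
       -6.43169570e-04,  1.79538285e-03]), 'joint_torque': array([-3.57571689e-04, -5.45616138e+01, -2.74324447e+01,  6.45316788e-02,
        1.87449827e-02, -5.98804718e-05]), 'tool_pos': array([254.4869756 , 570.22091275, 182.2756194 ]), 'tcp_rot': array([ 2.08374321e-01,  9.78048903e-01, -6.81392404e-04, -1.47386605e-04]), 'wrist_force': array([ 1.44248552, -0.71258709, -0.2347173 ]), 'wrist_torque': array([ 0.01915224,  0.02767523, -0.02364399]), 'finger_force': 0.0, 'finger_gap': 0.9967482391939448}
```

View pics/top0.png

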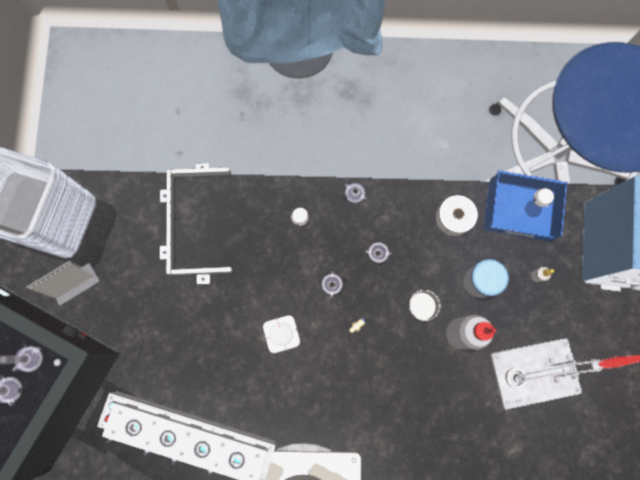

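View pics/scene0.png

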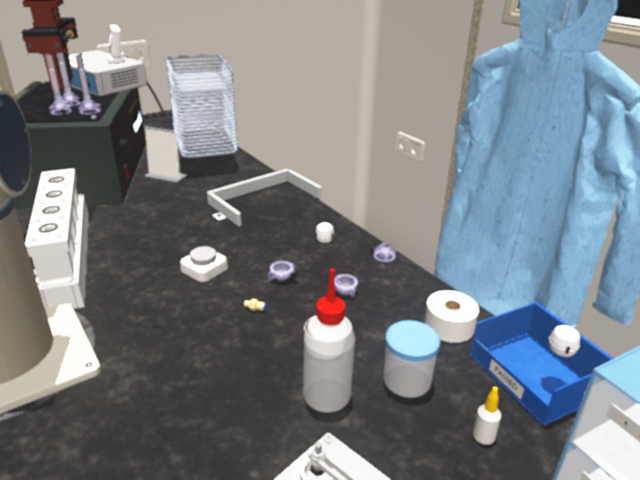

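Top view: housings at about (355,193), (378,253) and (332,284), dome cap (300,216), label roll (458,214), cup (424,305). The bay's walls run from (231,171) to (170,172), (170,271) and (231,269), so it opens to the right. The scene view agrees with this.

```bash
cat > h.py <<'E'
from plant import robot
import cv2, numpy as np
m=robot.camera_model("top"); R=cv2.Rodrigues(m["rvec"])[0]; t=np.array(m["tvec"])
def px(u,v,z):
    d=R.T@np.array([(u-m["cx"])/m["fx"],(v-m["cy"])/m["fy"],1]); c=-R.T@t
    return (c+d*(z-c[2])/d[2])[:2].round(1)
def img(): return robot.read_camera("top")
def housings(im, show=True):
    b,g,r=[im[...,i].astype(int) for i in range(3)]
    k=((b-g>18)&(r-g>3)&(b>90)).astype(np.uint8)
    k[:,:125]=0; k[:160]=0; k[330:]=0;k[:,450:]=0
    k=cv2.morphologyEx(k,cv2.MORPH_CLOSE,np.ones((9,9)))
    n,l,s,c=cv2.connectedComponentsWithStats(k)
    out=[]
    for i in range(1,n):
        if s[i,4]>60:
            p=np.argwhere(l==i)[:,::-1].astype(np.int32)
            (u,v),rad=cv2.minEnclosingCircle(p); out.append((round(c[i][0],1),round(c[i][1],1),s[i,4],s[i,:4].tolist(),px(*c[i],14)))
    return out
E
python3 - <<'E'
from h import *
im=img()
for o in housings(im): print(o)
print("cam",-R.T@t)
for n,u,v,z in [("dome",300,216,20),("roll",458,214,41),("cup",424,305,34),("puck",281,334,20),("brass",358,326,5)]+[("bay",u,v,30) for u,v in((231,170),(168,171),(168,273),(231,270))]: print(n,px(u,v,z))
cv2.imwrite("pics/c1.png",cv2.resize(im[150:350,140:440],None,fx=2.6,fy=2.6,interpolation=cv2.INTER_CUBIC))
E
```

```text
cam [ 297.98326474    3.66089123 1170.88852302]
dome [568.5  18.8]
roll [ 576.6 -300.9]
cup [ 391.8 -230.8]
puck [329.2  49.5]
brass [ 349.  -103.5]
bay [659.3 163.3]
bay [653.3 291.9]
bay [443.  276.8]
bay [452.1 152.7]
```

View pics/c1.png

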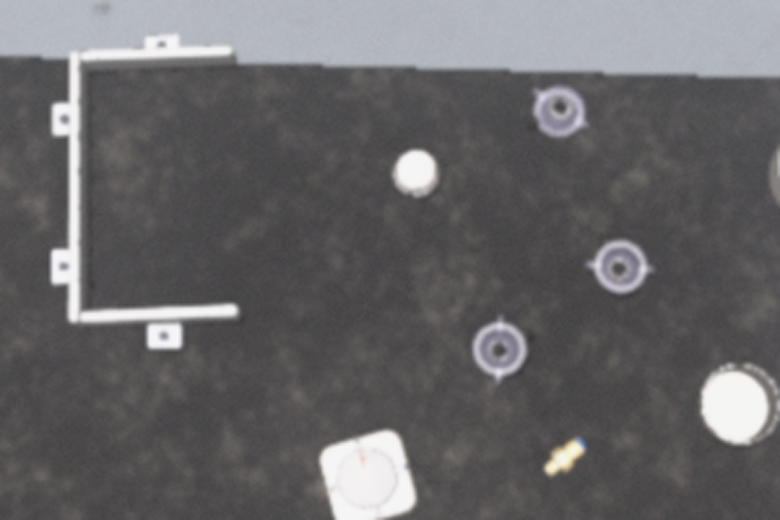

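```bash
sed -i 's/b-g>18)&(r-g>3)&(b>90)/b-g>9)\&(b>r+3)\&(r-g>=0)\&(b>75)/' h.py; python3 - <<'E'
from h import *
im=img()
for o in housings(im): print(o)
for n,u,v in (("A",355,192.7),("B",378.5,252.7),("C",332.3,284.2)): print(n,px(u,v,18))
for n,u,v,z in [("dome",299.6,216.2,17)]+[("edge",u,v,0) for u,v in((355,179),(200,172))]+[("baytop",140+a/2.6,150+b/2.6,30) for a,b in((81,62),(232,57),(82,313),(234,306))]: print(n,px(u,v,z))
E
```

```text
(np.float64(354.9), np.float64(191.8), np.int32(318), [345, 182, 21, 20], array([624.8, -93.7]))
(np.float64(378.3), np.float64(252.5), np.int32(270), [366, 243, 25, 20], array([ 498. , -142.7]))
(np.float64(331.9), np.float64(283.6), np.int32(267), [323, 271, 19, 26], array([431.9, -49.3]))
A [621.7 -93.6]
B [ 496.8 -142.7]
C [430.3 -49.9]
dome [568.7  19.7]
edge [656.7 -94.9]
edge [662.4 232.3]
baytop [647.4 285. ]
baytop [655.  166.7]
baytop [448.4 270.2]
baytop [456.7 154.9]
```

```bash
python3 -m inch '[[[0,0,40],[0,0,0],-0.45],[[20,-40,30],[0,0,-7.75],-0.45],[[22,-42,0],[0,0,-7.75],-0.45],[[22,-42,0],[0,0,-7.75],-0.45],[[22,-42,0],[0,0,-7.75],-0.45],[[22,-42,0],[0,0,-7.75],-0.45],[[22,-42,0],[0,0,-7.75],-0.45],[[22,-42,0],[0,0,-7.75],-0.45],[[22,-42,0],[0,0,-7.75],-0.45],[[22,-42,0],[0,0,0],-0.45],[[22,-42,0],[0,0,0],-0.45],[[22,-42,0],[0,0,0],-0.45],[[22,-42,0],[0,0,0],-0.45],[[22,-42,0],[0,0,0],-0.45],[[22,-42,0],[0,0,0],-0.45],[[22,-42,0],[0,0,0],-0.45],[[22,-42,0],[0,0,0],-0.45],[[0,0,0],[0,0,0],-0.45]]'; python3 -c "
from h import *
print(robot.state()['joints'])"
```

```text
clock: 2.0
tool_pos: [605.2, -101.2, 250.4]
tcp_rot: [0.684, 0.73, -0.0, 0.001]
wrist_force: [-0.1, 0.2, -0.4]
finger_gap: 0.272
finger_force: 0.0
[-1.84371143e-01  3.38194683e-01  1.59374954e+00 -1.22589616e-03
  1.20834797e+00 -2.48578424e-01]
```

```bash
python3 -m inch '[[[9,-25,-30],[0,0,0],-0.45],[[9,-24,-40],[0,0,0],-0.45],[[0,0,-45],[0,0,0],-0.45],[[0,0,-45],[0,0,0],-0.45],[[0,0,-45],[0,0,0],-0.45],[[0,0,-25],[0,0,0],-0.45],[[0,0,-13],[0,0,0],-0.45],[[0,0,0],[0,0,0],-0.45]]'; python3 -c "
from h import *
im=img();cv2.imwrite('pics/c2.png',cv2.resize(im[150:350,140:440],None,fx=2.6,fy=2.6))"
```

```text
clock: 2.8
tool_pos: [620.0, -144.7, 6.2]
tcp_rot: [0.682, 0.731, -0.001, -0.001]
wrist_force: [-0.1, -0.1, -0.2]
finger_gap: 0.274
finger_force: 0.0
```

View pics/c2.png

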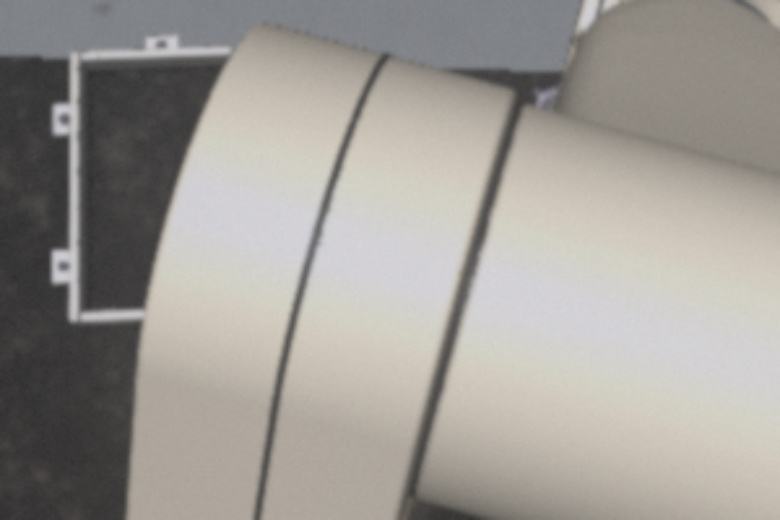

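The arm now hides the housings in the top view, leaving A's tap just visible at (545,95). I'll push A straight along +y past the dome, then ease left into the bay.

```bash
python3 -m inch '[[[1,10,0],[0,0,0],-0.45],[[1,14,0],[0,0,0],-0.45],[[0,14,0],[0,0,0],-0.45],[[0,17,0],[0,0,0],-0.45],[[0,17,0],[0,0,0],-0.45],[[0,17,0],[0,0,0],-0.45],[[0,17,0],[0,0,0],-0.45],[[0,17,0],[0,0,0],-0.45],[[0,17,0],[0,0,0],-0.45],[[0,17,0],[0,0,0],-0.45],[[0,17,0],[0,0,0],-0.45],[[0,17,0],[0,0,0],-0.45],[[0,17,0],[0,0,0],-0.45],[[-2,17,0],[0,0,0],-0.45],[[-2,17,0],[0,0,0],-0.45],[[-2,17,0],[0,0,0],-0.45],[[-2,17,0],[0,0,0],-0.45],[[-2,17,0],[0,0,0],-0.45]]'; python3 -c "
from h import *
print([o[-1] for o in housings(img())]); cv2.imwrite('pics/s3.png',robot.read_camera('scene')[150:330,170:430].repeat(3,0).repeat(3,1))"
```

```text
clock: 4.65
tool_pos: [613.0, 149.0, 7.8]
tcp_rot: [0.682, 0.731, -0.0, -0.0]
wrist_force: [0.3, -0.6, 0.0]
finger_gap: 0.277
finger_force: 0.0
[array([624.9, -93.8]), array([ 497.8, -142.4]), array([431.7, -48.7])]
```

View pics/s3.png

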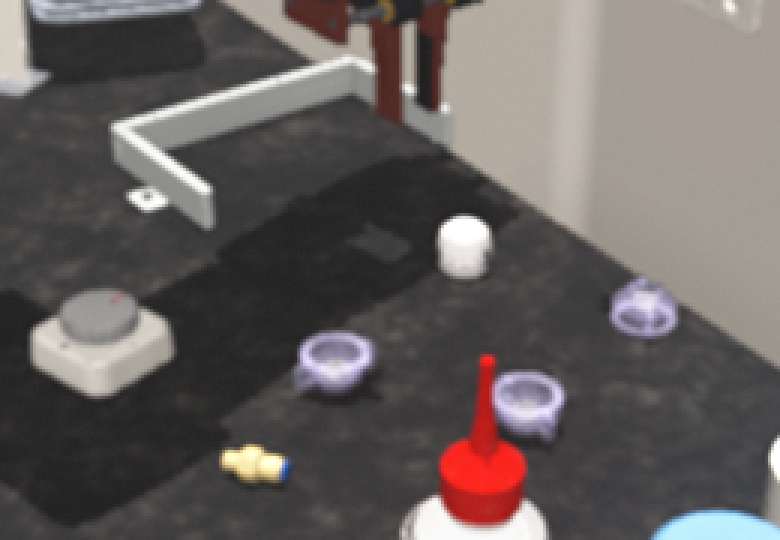

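A did not move, although the fingers passed its estimated place: in the crop it is still at (644,308), and it looks different from the others. I'll triangulate all three housings from both views.

```bash
python3 - <<'E'
from h import *
s=robot.camera_model("scene")
def P(m):
    K=np.array([[m["fx"],0,m["cx"]],[0,m["fy"],m["cy"]],[0,0,1]])
    return K@np.c_[cv2.Rodrigues(m["rvec"])[0],np.array(m["tvec"])]
for n,a,b in (("A",(355,192.7),(384.7,253)),("B",(378.5,252.7),(345.5,284)),("C",(332.3,284.2),(281.5,270)),("dome",(299.6,216.2),(325,232))):
    X=cv2.triangulatePoints(P(m),P(s),np.array(a,float).reshape(2,1),np.array(b,float).reshape(2,1)).ravel(); X=X[:3]/X[3]
    e=P(s)@np.r_[X,1]; print(n,X.round(1),(e[:2]/e[2]-b).round(1))
im=robot.read_camera("top"); cv2.imwrite("pics/c4.png",np.hstack([cv2.resize(im[v-22:v+22,u-22:u+22],(264,264),interpolation=cv2.INTER_CUBIC) for u,v in((355,193),(378,253),(332,284))]))
E
```

```text
A [625.  -94.8   7.9] [-0.4  0.1]
B [ 497.4 -143.1   16.4] [-0.2  0. ]
C [430.3 -49.9  16.9] [ 0. -0.]
dome [569.9  19.3  15. ] [-0.5  0.1]
```

View pics/c4.png

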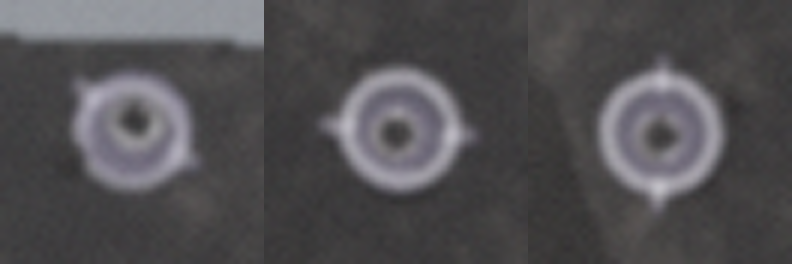

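```bash
python3 - <<'E'
from h import *
s=robot.camera_model("scene"); st=robot.state(); print(st['tool_pos'],st['joints'],st['wrist_force'])
f=lambda X:cv2.projectPoints(np.array([X],float),s["rvec"],s["tvec"],np.array([[s["fx"],0,s["cx"]],[0,s["fy"],s["cy"]],[0,0,1]]),None)[0].ravel().round(1)
x,y,z=st['tool_pos']
for dx in(-20,0,20): print(f((x+dx,y,z)), f((x+dx,y,0)), f((x+dx,y,z+60)))
im=robot.read_camera("scene")
a=cv2.resize(im[130:230,270:370],(400,400),interpolation=cv2.INTER_CUBIC); b=cv2.resize(im[225:275,360:410],(400,400),interpolation=cv2.INTER_CUBIC)
cv2.imwrite("pics/s5.png",np.hstack([a,b]))
E
```

```text
[613.11033933 148.77375791   7.83198992] [ 2.19244723e-01  6.60831536e-01  1.70270578e+00 -1.40637709e-04
  7.77976627e-01  1.48536839e-01] [-0.63968079 -0.58219825 -0.23679056]
[298.4 206.8] [298.5 210.1] [298.4 181.2]
[306.2 204.5] [306.2 207.7] [306.4 179. ]
[313.9 202.2] [313.9 205.5] [314.2 176.9]
```

View pics/s5.png

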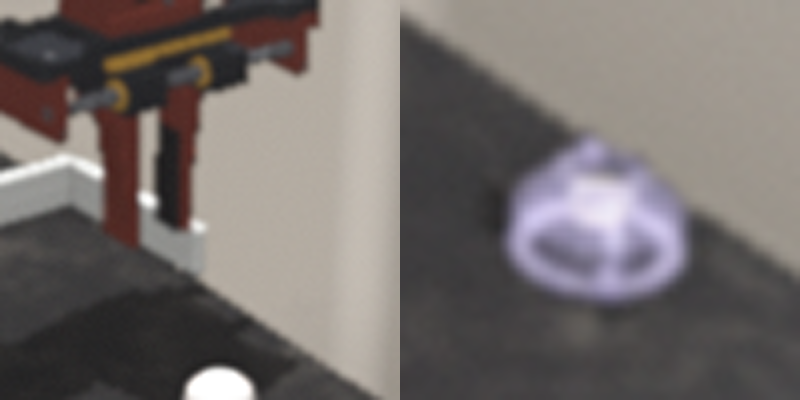

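In this crop the fingertips are at about pixel (300,191), 15 rows above where the reported TCP projects. So either the tips ride some 35 mm too high or the pose reading is off. I'll step down gently here over empty bench, watching the force.

```bash
python3 -m inch '[[[0,0,-3],[0,0,0],-0.45],[[0,0,-2],[0,0,0],-0.45],[[0,0,0],[0,0,0],-0.45]]'; python3 -m inch '[[[0,0,-2],[0,0,0],-0.45],[[0,0,0],[0,0,0],-0.45]]'
```

```text
clock: 5.15
tool_pos: [613.0, 146.8, 2.4]
tcp_rot: [0.683, 0.731, -0.0, -0.0]
wrist_force: [0.5, -0.2, -0.3]
finger_gap: 0.274
finger_force: 0.0
clock: 5.35
tool_pos: [613.2, 147.2, 0.6]
tcp_rot: [0.682, 0.731, -0.0, -0.0]
wrist_force: [-0.3, -0.7, -0.0]
finger_gap: 0.271
finger_force: 0.0
```

```bash
python3 -m inch '[[[0,0,-2],[0,0,0],-0.45],[[0,0,-1],[0,0,0],-0.45],[[0,0,0],[0,0,0],-0.45]]'; python3 -m inch '[[[0,0,-2],[0,0,0],-0.45],[[0,0,0],[0,0,0],-0.45]]'
```

```text
clock: 5.65
tool_pos: [613.1, 147.6, -2.4]
tcp_rot: [0.682, 0.731, -0.0, -0.0]
wrist_force: [0.8, 0.6, 0.4]
finger_gap: 0.278
finger_force: 0.0
clock: 5.85
tool_pos: [613.1, 147.6, -4.4]
tcp_rot: [0.682, 0.731, -0.0, -0.0]
wrist_force: [-0.1, -0.6, -0.8]
finger_gap: 0.279
finger_force: 0.0
```

The reading is now below the bench with no contact, so the reported height is offset. Continuing down until it touches.

```bash
python3 -m inch '[[[0,0,-3],[0,0,0],-0.45],[[0,0,-3],[0,0,0],-0.45],[[0,0,-3],[0,0,0],-0.45],[[0,0,0],[0,0,0],-0.45]]'; python3 - <<'E'
from h import *
im=robot.read_camera("scene")
s=robot.camera_model("scene"); st=robot.state()
x,y,z=st['tool_pos']
f=lambda X:cv2.projectPoints(np.array([X],float),s["rvec"],s["tvec"],np.array([[s["fx"],0,s["cx"]],[0,s["fy"],s["cy"]],[0,0,1]]),None)[0].ravel().round(1)
a=cv2.resize(im[150:250,250:350],(600,600),interpolation=cv2.INTER_CUBIC)
for c,h in(((0,255,0),0),((0,0,255),10),((255,0,0),20),((0,255,255),30)):
    for dx in(-19,19): 
        p=f((x+dx,y,h)); cv2.circle(a,tuple(int(v) for v in (p-[250,150])*6),3,c,-1)
cv2.imwrite("pics/s6.png",a)
E
```

```text
clock: 6.25
tool_pos: [612.8, 147.5, -13.8]
tcp_rot: [0.682, 0.731, -0.0, -0.0]
wrist_force: [-0.7, -0.2, 0.4]
finger_gap: 0.277
finger_force: 0.0
```

View pics/s6.png

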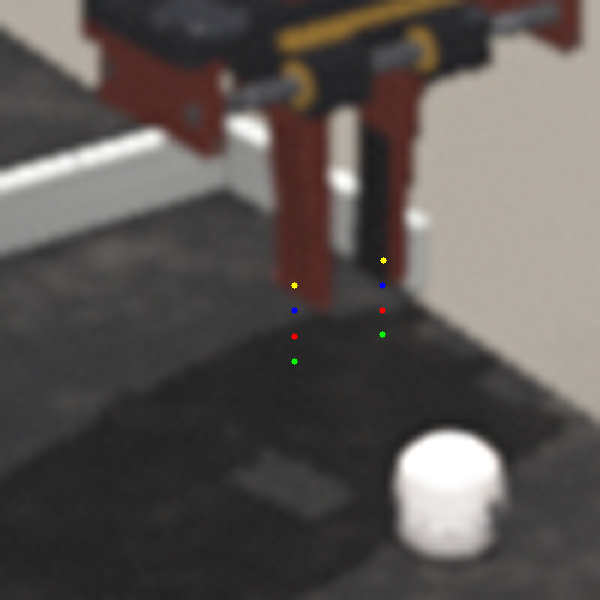

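The fingertips are about 24 mm above the bench while the reading says −13.8, so the height offset is about 38 mm. Sideways they agree within a few mm. Lowering further in guarded steps.

```bash
python3 -m inch '[[[0,0,-3],[0,0,0],-0.45],[[0,0,-3],[0,0,0],-0.45],[[0,0,-3],[0,0,0],-0.45],[[0,0,0],[0,0,0],-0.45]]'; python3 -m inch '[[[0,0,-3],[0,0,0],-0.45],[[0,0,-2],[0,0,0],-0.45],[[0,0,0],[0,0,0],-0.45]]'; python3 -m inch '[[[0,0,-2],[0,0,0],-0.45],[[0,0,0],[0,0,0],-0.45]]'
```

```text
clock: 6.7
tool_pos: [612.9, 147.5, -22.7]
tcp_rot: [0.682, 0.731, -0.0, -0.0]
wrist_force: [0.3, -0.5, -0.2]
finger_gap: 0.274
finger_force: 0.0
clock: 7.0
tool_pos: [613.0, 147.5, -27.5]
tcp_rot: [0.682, 0.731, -0.0, -0.0]
wrist_force: [0.0, -0.2, -0.0]
finger_gap: 0.276
finger_force: 0.0
clock: 7.2
tool_pos: [613.1, 147.5, -29.4]
tcp_rot: [0.682, 0.731, -0.0, -0.0]
wrist_force: [0.8, -0.5, -1.4]
finger_gap: 0.276
finger_force: 0.0
```

```bash
python3 -m inch '[[[0,0,-2],[0,0,0],-0.45],[[0,0,0],[0,0,0],-0.45]]'; python3 -m inch '[[[0,0,-2],[0,0,0],-0.45],[[0,0,0],[0,0,0],-0.45]]'; python3 - <<'E'
from h import *
im=robot.read_camera("scene")
s=robot.camera_model("scene"); st=robot.state()
x,y,z=st['tool_pos']; print(z,st['wrist_force'])
f=lambda X:cv2.projectPoints(np.array([X],float),s["rvec"],s["tvec"],np.array([[s["fx"],0,s["cx"]],[0,s["fy"],s["cy"]],[0,0,1]]),None)[0].ravel().round(1)
a=cv2.resize(im[150:250,250:350],(600,600),interpolation=cv2.INTER_CUBIC)
for c,h in(((0,255,0),0),((0,0,255),10)):
    for dx in(-19,19):
        p=f((x+dx,y,h)); cv2.circle(a,tuple(int(v) for v in (p-[250,150])*6),3,c,-1)
cv2.imwrite("pics/s7.png",a)
E
```

```text
clock: 7.4
tool_pos: [613.1, 147.6, -31.4]
tcp_rot: [0.682, 0.731, -0.0, -0.0]
wrist_force: [0.3, 0.8, 0.0]
finger_gap: 0.277
finger_force: 0.0
clock: 7.6
tool_pos: [613.1, 147.6, -33.4]
tcp_rot: [0.682, 0.731, -0.0, -0.0]
wrist_force: [0.2, 0.3, 0.6]
finger_gap: 0.278
finger_force: 0.0
-33.32664959727335 [ 0.62498502 -0.32351032  0.00187642]
```

View pics/s7.png

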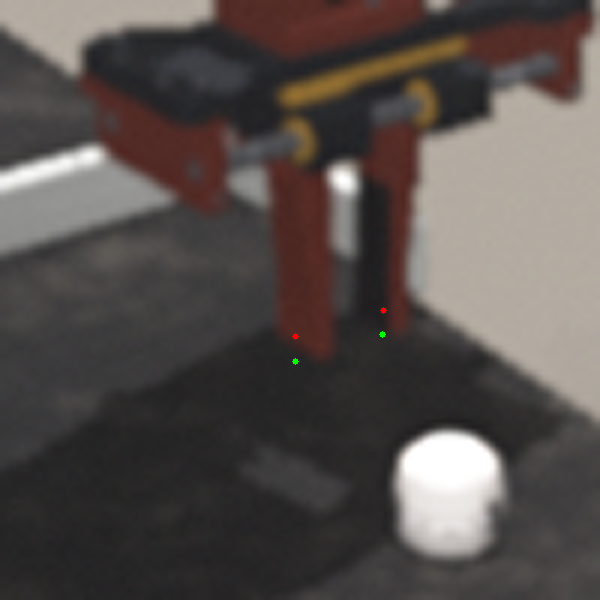

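The tips are now about 5 mm above the bench (reported z ≈ −33) and sideways agreement is good. I'll use z ≈ −33 as sweep height: rise, return behind A, lower, sweep again.

```bash
python3 -m inch '[[[0,0,35],[0,0,0],-0.45],[[0,0,35],[0,0,0],-0.45],[[1,-40,0],[0,0,0],-0.45],[[1,-43,0],[0,0,0],-0.45],[[1,-43,0],[0,0,0],-0.45],[[1,-43,0],[0,0,0],-0.45],[[1,-43,0],[0,0,0],-0.45],[[2,-43,0],[0,0,0],-0.45],[[2,-42,0],[0,0,0],-0.45],[[0,0,0],[0,0,0],-0.45],[[0,0,-30],[0,0,0],-0.45],[[0,0,-30],[0,0,0],-0.45],[[0,0,-9],[0,0,0],-0.45],[[0,0,0],[0,0,0],-0.45]]'
```

```text
clock: 9.05
tool_pos: [621.0, -148.4, -33.5]
tcp_rot: [0.682, 0.731, -0.001, -0.001]
wrist_force: [0.3, 0.1, -0.9]
finger_gap: 0.277
finger_force: 0.0
```

```bash
python3 -m inch '[[[2,10,0],[0,0,0],-0.45],[[0,10,0],[0,0,0],-0.45],[[0,10,0],[0,0,0],-0.45],[[0,14,0],[0,0,0],-0.45],[[0,14,0],[0,0,0],-0.45],[[0,14,0],[0,0,0],-0.45],[[0,14,0],[0,0,0],-0.45],[[0,10,0],[0,0,0],-0.45]]'; python3 - <<'E'
from h import *
cv2.imwrite('pics/s8.png',cv2.resize(robot.read_camera('scene')[150:330,190:430],None,fx=3,fy=3,interpolation=cv2.INTER_CUBIC))
E
```

```text
clock: 9.85
tool_pos: [624.2, -51.8, -32.2]
tcp_rot: [0.682, 0.731, -0.0, -0.0]
wrist_force: [-0.2, -0.6, 1.0]
finger_gap: 0.276
finger_force: 0.3
```

View pics/s8.png

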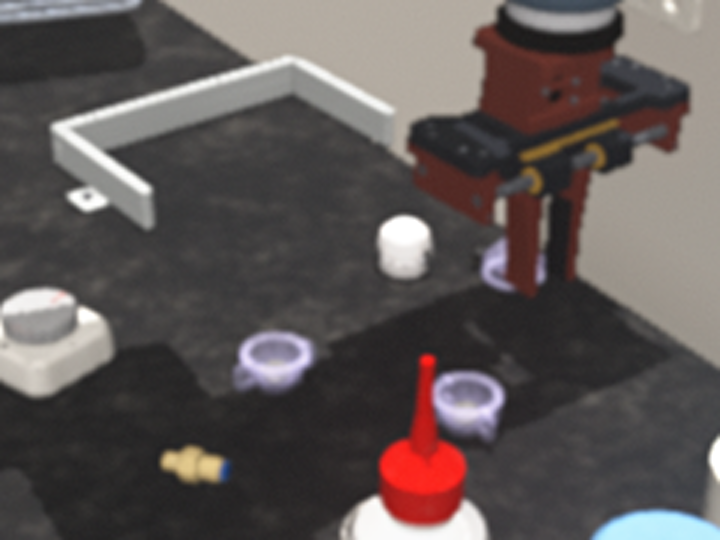

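A is moving and sits in the cradle at crop (513,265), ahead of the fingers. The dome at (405,245) and the other housings haven't moved. Pushing on past the dome and into the bay; that was the last picture, so from here I go by numbers.

```bash
python3 -m inch '[[[0,13,0],[0,0,0],-0.45],[[0,14,0],[0,0,0],-0.45],[[0,14,0],[0,0,0],-0.45],[[0,14,0],[0,0,0],-0.45],[[0,14,0],[0,0,0],-0.45],[[0,14,0],[0,0,0],-0.45],[[0,14,0],[0,0,0],-0.45],[[0,14,0],[0,0,0],-0.45],[[-2,14,0],[0,0,0],-0.45],[[-2,14,0],[0,0,0],-0.45],[[-2,14,0],[0,0,0],-0.45],[[-2,14,0],[0,0,0],-0.45],[[-2,14,0],[0,0,0],-0.45],[[-2,14,0],[0,0,0],-0.45],[[-2,14,0],[0,0,0],-0.45],[[-1,14,0],[0,0,0],-0.45],[[-1,14,0],[0,0,0],-0.45],[[0,10,0],[0,0,0],-0.45],[[0,5,0],[0,0,0],-0.45],[[0,0,0],[0,0,0],-0.45]]'
```

```text
clock: 11.9
tool_pos: [608.3, 199.3, -32.2]
tcp_rot: [0.682, 0.731, 0.0, 0.0]
wrist_force: [0.5, -0.3, 0.0]
finger_gap: 0.272
finger_force: 0.0
```

```bash
python3 -m inch '[[[0,-15,0],[0,0,0],-0.45],[[0,-20,0],[0,0,0],-0.45],[[0,0,35],[0,0,0],-0.45],[[0,0,35],[0,0,0],-0.45],[[-12,-38,0],[0,0,0],-0.45],[[-12,-40,0],[0,0,0],-0.45],[[-12,-40,0],[0,0,0],-0.45],[[-12,-40,0],[0,0,0],-0.45],[[-12,-40,0],[0,0,0],-0.45],[[-12,-40,0],[0,0,0],-0.45],[[-12,-40,0],[0,0,0],-0.45],[[-12,-40,0],[0,0,0],-0.45],[[-14,-41,0],[0,0,0],-0.45],[[0,0,0],[0,0,0],-0.45]]'; python3 - <<'E'
from h import *
print([(o[2],o[3],o[-1]) for o in housings(img())])
E
```

```text
clock: 13.3
tool_pos: [496.0, -200.5, 37.9]
tcp_rot: [0.685, 0.729, -0.0, 0.0]
wrist_force: [-0.4, 0.7, -0.2]
finger_gap: 0.278
finger_force: 0.0
[(np.int32(290), [192, 187, 21, 20], array([605.6, 224.1])), (np.int32(186), [370, 245, 17, 17], array([ 497.5, -141.8]))]
```

A is at (605.6, 224), well inside the bay. Next, B.

```bash
python3 -m inch '[[[1,0,-35],[0,0,0],-0.45],[[1,0,-30],[0,0,0],-0.45],[[0,0,-6],[0,0,0],-0.45],[[0,10,0],[0,0,0],-0.45],[[0,12,0],[0,0,0],-0.45],[[0,10,0],[0,0,0],-0.45],[[0,12,0],[0,0,0],-0.45],[[0,14,0],[0,0,0],-0.45],[[0,14,0],[0,0,0],-0.45],[[0,14,0],[0,0,0],-0.45],[[0,14,0],[0,0,0],-0.45],[[0,14,0],[0,0,0],-0.45],[[0,14,0],[0,0,0],-0.45],[[0,14,0],[0,0,0],-0.45],[[0,14,0],[0,0,0],-0.45],[[0,14,0],[0,0,0],-0.45],[[0,14,0],[0,0,0],-0.45],[[0,14,0],[0,0,0],-0.45],[[0,14,0],[0,0,0],-0.45],[[0,14,0],[0,0,0],-0.45]]'
```

```text
clock: 15.35
tool_pos: [500.2, 31.8, -33.2]
tcp_rot: [0.682, 0.731, -0.0, -0.0]
wrist_force: [0.3, -1.6, 0.6]
finger_gap: 0.275
finger_force: 0.3
```

```bash
python3 -m inch '[[[0,14,0],[0,0,0],-0.45],[[0,14,0],[0,0,0],-0.45],[[4,14,0],[0,0,0],-0.45],[[4,14,0],[0,0,0],-0.45],[[5,14,0],[0,0,0],-0.45],[[5,14,0],[0,0,0],-0.45],[[5,14,0],[0,0,0],-0.45],[[5,14,0],[0,0,0],-0.45],[[5,14,0],[0,0,0],-0.45],[[5,14,0],[0,0,0],-0.45],[[4,12,0],[0,0,0],-0.45],[[2,8,0],[0,0,0],-0.45],[[0,4,0],[0,0,0],-0.45],[[0,0,0],[0,0,0],-0.45]]'
```

```text
clock: 16.75
tool_pos: [544.1, 195.0, -33.2]
tcp_rot: [0.682, 0.731, -0.0, -0.0]
wrist_force: [0.0, -0.4, -0.1]
finger_gap: 0.273
finger_force: 0.0
```

```bash
python3 -m inch '[[[0,-15,0],[0,0,0],-0.45],[[0,-20,0],[0,0,0],-0.45],[[0,0,35],[0,0,0],-0.45],[[0,0,35],[0,0,0],-0.45],[[-16,-38,0],[0,0,0],-0.45],[[-16,-38,0],[0,0,0],-0.45],[[-16,-38,0],[0,0,0],-0.45],[[-16,-38,0],[0,0,0],-0.45],[[-16,-38,0],[0,0,0],-0.45],[[-16,-38,0],[0,0,0],-0.45],[[-16,-38,0],[0,0,0],-0.45],[[0,0,0],[0,0,0],-0.45]]'; python3 - <<'E'
from h import *
print([(o[2],o[3],o[-1]) for o in housings(img())])
E
```

```text
clock: 17.95
tool_pos: [429.2, -110.3, 36.8]
tcp_rot: [0.684, 0.729, -0.001, -0.001]
wrist_force: [0.6, -0.7, 0.8]
finger_gap: 0.279
finger_force: 0.0
[(np.int32(297), [192, 187, 21, 19], array([605.6, 223.4])), (np.int32(230), [193, 218, 21, 18], array([542.9, 218.6])), (np.int32(141), [324, 273, 13, 19], array([433.3, -45.3]))]
```

B is at (543, 219), clear of A. Next, C, drifting right on the way in.

```bash
python3 -m inch '[[[1,0,-35],[0,0,0],-0.45],[[1,0,-30],[0,0,0],-0.45],[[0,0,-5],[0,0,0],-0.45],[[0,10,0],[0,0,0],-0.45],[[0,12,0],[0,0,0],-0.45],[[0,10,0],[0,0,0],-0.45],[[0,12,0],[0,0,0],-0.45],[[0,14,0],[0,0,0],-0.45],[[4,14,0],[0,0,0],-0.45],[[5,14,0],[0,0,0],-0.45],[[5,14,0],[0,0,0],-0.45],[[5,14,0],[0,0,0],-0.45],[[5,14,0],[0,0,0],-0.45],[[5,14,0],[0,0,0],-0.45],[[5,14,0],[0,0,0],-0.45],[[5,14,0],[0,0,0],-0.45],[[5,14,0],[0,0,0],-0.45],[[5,14,0],[0,0,0],-0.45],[[5,14,0],[0,0,0],-0.45],[[2,14,0],[0,0,0],-0.45]]'
```

```text
clock: 20.0
tool_pos: [491.0, 120.8, -33.2]
tcp_rot: [0.682, 0.731, 0.0, 0.0]
wrist_force: [0.4, -0.4, 1.1]
finger_gap: 0.28
finger_force: 0.2
```

```bash
python3 -m inch '[[[-1,14,0],[0,0,0],-0.45],[[-1,14,0],[0,0,0],-0.45],[[-1,14,0],[0,0,0],-0.45],[[0,14,0],[0,0,0],-0.45],[[0,8,0],[0,0,0],-0.45],[[0,5,0],[0,0,0],-0.45],[[0,0,0],[0,0,0],-0.45],[[0,-15,0],[0,0,0],-0.45],[[0,-20,0],[0,0,0],-0.45],[[0,0,35],[0,0,0],-0.45],[[0,0,35],[0,0,0],-0.45],[[0,0,35],[0,0,0],-0.45],[[-5,-40,10],[0,0,0],-0.45],[[-5,-40,0],[0,0,0],-0.45],[[-5,-40,0],[0,0,0],-0.45],[[-5,-40,0],[0,0,0],-0.45],[[-5,-40,0],[0,0,0],-0.45],[[-5,-40,0],[0,0,0],-0.45],[[0,0,0],[0,0,0],-0.45]]'; python3 - <<'E'
from h import *
im=img()
print([(o[2],o[3],o[-1]) for o in housings(im)])
im0=cv2.imread("pics/top0.png")
d=cv2.absdiff(im,im0).max(2)
for n,u,v in(("dome",300,216),("roll",458,214),("cup",424,305)): print(n,d[v-22:v+22,u-22:u+22].mean())
# scene view comparison for neighbours
s=robot.read_camera("scene"); s0=cv2.imread("pics/scene0.png"); e=cv2.absdiff(s,s0).max(2)
for n,u,v,w in(("dome",325,232,14),("roll",452,315,28)): print(n,e[v-w:v+w,u-w:u+w].mean())
E
```

```text
clock: 21.9
tool_pos: [455.9, -91.1, 81.8]
tcp_rot: [0.684, 0.729, -0.0, 0.0]
wrist_force: [-0.2, -0.4, -0.4]
finger_gap: 0.279
finger_force: 0.0
[(np.int32(320), [191, 187, 22, 20], array([605.7, 223.5])), (np.int32(569), [190, 217, 24, 50], array([512.7, 216. ]))]
dome 3.4850206611570247
roll 2.6523760330578514
cup 68.34917355371901
dome 3.108418367346939
roll 2.5436862244897958
```

```bash
python3 -m inch '[[[0,0,40],[0,0,0],-0.45],[[-8,40,0],[0,0,0],-0.45],[[-8,45,0],[0,0,0],-0.45],[[-8,45,0],[0,0,0],-0.45],[[-8,45,0],[0,0,0],-0.45],[[-8,45,0],[0,0,0],-0.45],[[-8,45,0],[0,0,0],-0.45],[[-8,45,0],[0,0,0],-0.45],[[-8,45,0],[0,0,0],-0.45],[[-8,45,0],[0,0,0],-0.45],[[0,45,0],[0,0,0],-0.45],[[0,45,0],[0,0,0],-0.45],[[0,0,0],[0,0,0],-0.45]]'; python3 - <<'E'
from h import *
im=img(); im0=cv2.imread("pics/top0.png"); d=cv2.absdiff(im,im0).max(2)
for n,u,v in(("dome",300,216),("roll",458,214),("cup",424,305)): print(n,d[v-22:v+22,u-22:u+22].mean())
# housings in the bay: foreground against the first picture, circles by distance transform
k=(d[175:272,172:240]>25).astype(np.uint8); k=cv2.morphologyEx(k,cv2.MORPH_CLOSE,np.ones((5,5)))
n,l,s,c=cv2.connectedComponentsWithStats(k)
for i in range(1,n):
    if s[i,4]>30: print(s[i].tolist(),px(c[i][0]+172,c[i][1]+175,14))
D=cv2.distanceTransform(k,cv2.DIST_L2,5)
for _ in range(3):
    _,v,_,p=cv2.minMaxLoc(D); print("circle",round(v,1),px(p[0]+172,p[1]+175,14)); cv2.circle(D,p,11,0,-1)
E
```

```text
clock: 23.3
tool_pos: [384.5, 409.3, 122.0]
tcp_rot: [0.68, 0.733, 0.002, -0.0]
wrist_force: [1.1, -0.2, 0.3]
finger_gap: 0.275
finger_force: 0.0
dome 2.1890495867768593
roll 1.37448347107438
cup 1.7711776859504131
[18, 12, 23, 21, 372] [604.8 223.6]
[16, 40, 26, 21, 374] [544.2 221.2]
[19, 66, 22, 26, 394] [486.5 215.8]
circle 10.6 [487.5 215.1]
circle 10.2 [604.5 222.2]
circle 10.0 [545.4 220.6]
```

All three housings are at least 55 mm past the mouth line and clear of the walls, and the dome, roll and cup haven't moved. Handing in.

```bash
python3 -c "
from plant import robot
print(robot.close_job())"
```

```text
the job is handed in; nothing more can be done
None
```

All three violet housings were swept along the bench into the bay, at about (605, 223), (544, 221) and (487, 215) mm, all clear of its walls and mouth, and the dome cap, cup and roll look unmoved; the job is handed in at about 23 s, though one housing looked mouth-down from the start and I left it so, and the reported tool height was about 38 mm too low, so my first sweep passed over that housing without touching it.

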